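Change over the flip-cap stone tubes

ROBOT

A 6-joint arm with a two-finger parallel gripper is mounted at the origin on the work surface. World frame = base frame: x ahead of the robot, y to its left, z up, the work surface at z = 0. Lengths are in m, angles in degrees, forces in N, time in s.
With the tool pointing down it reaches from about 0.375 to 0.9 m from the base axis. Payload 3.1 kg.
Tool frame: the origin (TCP) lies at the very end of the fingers, on their centre line; the grasp point (between the pads) lies 19 mm behind it; z points along the fingers, y is the line along which they close (so a half turn about z gives the same grasp; the last joint's range is limited). The gripper opens to 87 mm and grips with 3 to 60 N. Pads are 19 mm wide; open, the fingers measure 117 mm over their backs; the gripper's body (75 mm by 190 mm) begins 51 mm behind the grasp point.
Start: joints at [56.179, 30.224, 82.088, -0, 67.689, -10.227], TCP at [0.25, 0.573, 0.223] pointing down, gripper open.
Joint ranges: [-176.69, 176.69], [-43.24, 126.21], [12.49, 139.97], [-82, 262], [0, 151.66], [-163.58, 163.58]. Speed limits (degrees/s): [159.86, 159.86, 180, 180, 180, 180].

INTERFACE

Orientations are given as a 3x3 rotation matrix whose columns are the frame's x, y, z axes.
In Python, from rig import * gives the robot as it stands.
- The arm moves only by the tool jog_arm, never from a script. Its arguments are lists of equal length, an entry for each row: "delta_pos": the shift along the world's x, y, z in cm, a list of three; "turn": the turn about the world's z in degrees; "grip": the closure, from 0 (fully open) to 1 (shut). In form: {"delta_pos": [[x, y, z], ...], "turn": [turn, ...], "grip": [grip, ...]}. A call has 1 to 12 rows; each row is the pose to reach, as a shift and turn from the pose commanded when the call began; what a row does not reach only later rows make up. A row lasts 1/8 s, in which the tool goes at most 62.5 mm and 10.7 degrees, less where a joint would pass 70% of its speed; a pose out of reach is approached as far as the arm can. A call with a gripper value outside its range is refused whole. The fingers move at their own pace and stop on an object; the grip force is fixed at half the most. Time passes only in rows, so rows that repeat a pose let the fingers close. It gives the time, the measured TCP pose, the force, the opening and the grip force at its end, in the units of the state.
- read_state(): the state, without advancing time (a new reading comes with each control period).
- capture(name): name is "side" or "top" or "wrist"; returns a dict with "color" (480x640x3 uint8, blue, green, red), "fovy" (degrees; the focal length in pixels is half the picture's height over the tangent of half this angle, whatever the lens; pixels are square), "cx", "cy" (the principal point, pixels), "camera_from_world" (4x4, takes a point from world to camera coordinates). Camera axes: x right, y up, looking along -z (the intrinsics and any distortion apply to the point x, -y, -z); pixel columns grow to the right and rows downward; lengths in m; the calibration is good to about 2 mm. A picture is of the moment at which its call begins. There is no depth.
- hand_in(): hands the job in; it is judged then, once.
The state is a dict: "time_s": time; "joint_positions": joint angles; "qvel": joint speeds; "tau": joint torques, N m; "position": TCP position; "tcp_rot": TCP orientation; "force": force on the tool from outside, world axes, zero at the start; "moment": the same for the moment, N m; "opening": opening from 0.0 (shut) to 1.0 (fully open); "grasp_force": force on a finger pad.
Only numpy, scipy, OpenCV 4.12 (cv2) and the standard library are available. Lean on these libraries where they do the work, as an engineer would, in place of code of your own. Each camera call takes 0.05 s, during which the arm holds its last target. There are 200 camera calls.

TASK

Change over the stone lots on the jeweller's bench: press the open red and yellow flip caps fully shut, and only then flick the blue cap open, by its thumb paddle if you like, and push it back until it stands past upright. Leave the green and white caps shut and don't disturb the bottles, tools and other things standing around.

Things in the scene. Friction and masses are not known exactly. Their poses are not given: they have to be found in the camera images.
- rack: Low two-deck wooden rack, 200 (x) x 330 (y) x 72 mm high, screwed down; origin at the centre of its underside, +x to its rear. Five upright tubes are clamped fast in it: two in the front row (x -45, y -55 and +55 mm), three in the rear row (x +45, y -110, 0, +110 mm). Which colour stands in which place changes.
- red_hinge (a point): Fixed point on the hinge axis of the red-capped clear tube (40 mm across), on a short bracket behind its rim, at rim height, 115 mm above the bench. Axes are the tube's: +x level, from the tube to its rear past the hinge; y the hinge axis; z up. The tube's centre line is 34 mm along -x. The tube may be turned 6 degrees in the rack.
- red_cap (a joint): Angle (rad) of the red flip cap on its tube; it starts open (1.2 to 1.75). 0 = shut, flat on the rim; grows as it swings up and back to a stop at 2.0. Stiff (0.07 N m of friction), stays where left; no latch or spring. Pressing down on the rear paddle tips it up part way and a push on its inner side takes it further back; pushing its outer face forward and then down shuts it.
- red_top (a point): Centre of the outer face of the red cap's disc (46 mm across, 14 mm thick); moves with the cap. Shut, it lies 34 mm along -x of the hinge and 14 mm above the rim. The cap's rear thumb paddle, 24 mm wide, 6 mm thick, reaches level to 40 mm past the hinge (+x), its top 13 mm above the rim when the cap is shut; nothing is below it down to the deck.
- yellow_hinge (a point): Fixed point on the hinge axis of the yellow-capped clear tube (40 mm across), on a short bracket behind its rim, at rim height, 115 mm above the bench. Axes are the tube's: +x level, from the tube to its rear past the hinge; y the hinge axis; z up. The tube's centre line is 34 mm along -x. The tube may be turned 6 degrees in the rack.
- yellow_cap (a joint): Angle (rad) of the yellow flip cap on its tube; it starts half to well open (0.7 to 1.75). 0 = shut, flat on the rim; grows as it swings up and back to a stop at 2.0. Stiff (0.07 N m of friction), stays where left; no latch or spring. Pressing down on the rear paddle tips it up part way and a push on its inner side takes it further back; pushing its outer face forward and then down shuts it.
- yellow_top (a point): Centre of the outer face of the yellow cap's disc (46 mm across, 14 mm thick); moves with the cap. Shut, it lies 34 mm along -x of the hinge and 14 mm above the rim. The cap's rear thumb paddle, 24 mm wide, 6 mm thick, reaches level to 40 mm past the hinge (+x), its top 13 mm above the rim when the cap is shut; nothing is below it down to the deck.
- blue_hinge (a point): Fixed point on the hinge axis of the blue-capped clear tube (40 mm across), on a short bracket behind its rim, at rim height, 115 mm above the bench. Axes are the tube's: +x level, from the tube to its rear past the hinge; y the hinge axis; z up. The tube's centre line is 34 mm along -x. The tube may be turned 6 degrees in the rack.
- blue_cap (a joint): Angle (rad) of the blue flip cap on its tube; it starts shut. 0 = shut, flat on the rim; grows as it swings up and back to a stop at 2.0. Stiff (0.07 N m of friction), stays where left; no latch or spring. Pressing down on the rear paddle tips it up part way and a push on its inner side takes it further back; pushing its outer face forward and then down shuts it.
- blue_top (a point): Centre of the outer face of the blue cap's disc (46 mm across, 14 mm thick); moves with the cap. Shut, it lies 34 mm along -x of the hinge and 14 mm above the rim. The cap's rear thumb paddle, 24 mm wide, 6 mm thick, reaches level to 40 mm past the hinge (+x), its top 13 mm above the rim when the cap is shut; nothing is below it down to the deck.
- green_hinge (a point): Fixed point on the hinge axis of the green-capped clear tube (40 mm across), on a short bracket behind its rim, at rim height, 115 mm above the bench. Axes are the tube's: +x level, from the tube to its rear past the hinge; y the hinge axis; z up. The tube's centre line is 34 mm along -x. The tube may be turned 6 degrees in the rack.
- green_cap (a joint): Angle (rad) of the green flip cap on its tube; it starts shut. 0 = shut, flat on the rim; grows as it swings up and back to a stop at 2.0. Stiff (0.07 N m of friction), stays where left; no latch or spring. Pressing down on the rear paddle tips it up part way and a push on its inner side takes it further back; pushing its outer face forward and then down shuts it.
- green_top (a point): Centre of the outer face of the green cap's disc (46 mm across, 14 mm thick); moves with the cap. Shut, it lies 34 mm along -x of the hinge and 14 mm above the rim. The cap's rear thumb paddle, 24 mm wide, 6 mm thick, reaches level to 40 mm past the hinge (+x), its top 13 mm above the rim when the cap is shut; nothing is below it down to the deck.
- white_hinge (a point): Fixed point on the hinge axis of the white-capped clear tube (40 mm across), on a short bracket behind its rim, at rim height, 115 mm above the bench. Axes are the tube's: +x level, from the tube to its rear past the hinge; y the hinge axis; z up. The tube's centre line is 34 mm along -x. The tube may be turned 6 degrees in the rack.
- white_cap (a joint): Angle (rad) of the white flip cap on its tube; it starts shut. 0 = shut, flat on the rim; grows as it swings up and back to a stop at 2.0. Stiff (0.07 N m of friction), stays where left; no latch or spring. Pressing down on the rear paddle tips it up part way and a push on its inner side takes it further back; pushing its outer face forward and then down shuts it.
- white_top (a point): Centre of the outer face of the white cap's disc (46 mm across, 14 mm thick); moves with the cap. Shut, it lies 34 mm along -x of the hinge and 14 mm above the rim. The cap's rear thumb paddle, 24 mm wide, 6 mm thick, reaches level to 40 mm past the hinge (+x), its top 13 mm above the rim when the cap is shut; nothing is below it down to the deck.
- oil_mid (a point): Loose amber bottle with a black cap, 30 mm across, 90 mm tall, standing on the rack's deck (72 mm up) at its front +y corner; leave it alone. Point on its axis, 45 mm above its underside.
- flux_mid (a point): Loose white bottle with a grey cap, 30 mm across, 90 mm tall, standing on the rack's deck (72 mm up) at its front -y corner; leave it alone. Point on its axis, 45 mm above its underside.
- cup_mid (a point): Loose white cup, 70 mm across, 80 mm tall, on the bench at the rack's -y end; leave it alone. Point on its axis, 45 mm above its underside.
- jar_mid (a point): Loose glass jar, 56 mm across, 70 mm tall, on the bench to the robot's left; leave it alone. Point on its axis, 45 mm above its underside.
- ringstick_mid (a point): Loose steel ring stick standing upright on the bench at the rack's +y end, 40 mm across the foot, tapering to 17 mm, 200 mm tall; leave it alone. Point on its axis half-way up.
- burnisher_grip (a point): Loose burnisher, a 160 mm hand tool lying on the bench beside the rack's -y end; leave it alone. Point on its handle.
- hammer_grip (a point): Loose 200 mm hammer lying on the bench to the robot's right; leave it alone. Point on its handle.

How it is judged:
By the outcome, as a careful person would: the job done as asked, in the order asked, and still so for the second after the job is handed in, with the robot touching nothing.
It also fails if it takes over 58 s, if anything falls off the work surface, if the arm or the gripper's body presses on something with over 40 N, if the wrist force passes 120 N, or if a joint passes its speed limit or range.

## Working session

There is one attempt and no reset: what is moved stays moved. The work goes in short steps, Python scripts to look and compute and a tool call to move; the robot and the scene stay as the last step left them, time stands still between calls to the robot, and variables do not carry over. Pictures are saved under pics/ and viewed, at most 10 in all, crops included, and the job is handed in when it is done.

Besides the shell and the picture viewer there is one more tool, called after "Call:" by a JSON object that holds its "fn" and its "kwargs", one argument or row to a line. jog_arm: Moves the arm, as the interface text tells. Its arguments: {"type":"object","properties":{"delta_pos":{"type":"array"},"turn":{"type":"array"},"grip":{"type":"array"}},"required":["delta_pos","turn","grip"]}

```bash
ls; mkdir -p pics; cat > h.py <<'E'
from rig import *
import numpy as np, cv2
def ray(c,u,v):
    f=240/np.tan(np.radians(c["fovy"])/2); M=np.array(c["camera_from_world"]); R=M[:3,:3]; o=-R.T@M[:3,3]
    d=R.T@np.array([(u-c["cx"])/f,-(v-c["cy"])/f,-1]); return o,d/np.linalg.norm(d)
def onz(c,u,v,z):
    o,d=ray(c,u,v); return o+d*(z-o[2])/d[2]
def proj(c,p):
    f=240/np.tan(np.radians(c["fovy"])/2); M=np.array(c["camera_from_world"]); q=M[:3,:3]@np.array(p)+M[:3,3]
    return c["cx"]+f*q[0]/-q[2], c["cy"]-f*q[1]/-q[2]
E
python3 - <<'E'
from h import *
for n in("top","side"):
    c=capture(n); cv2.imwrite(f"pics/{n}0.png",c["color"]); print(n,{k:v for k,v in c.items() if k!="color"})
print(read_state())
E
```

```text
pics
top {'fovy': 52.406190707527706, 'cx': 320.5955187417908, 'cy': 242.38487511660364, 'camera_from_world': array([[-0.01440593, -0.99986098, -0.00839599, -0.00740949],
       [ 0.98728994, -0.01555296,  0.15816664, -0.50381971],
       [-0.15827523, -0.00601074,  0.98737674, -1.11017974],
       [ 0.        ,  0.        ,  0.        ,  1.        ]])}
side {'fovy': 49.509577467255156, 'cx': 322.8568897925066, 'cy': 237.74754794804406, 'camera_from_world': array([[ 0.81278635, -0.5825557 ,  0.00268332, -0.41774927],
       [ 0.42622255,  0.59779641,  0.67895051, -0.29271784],
       [-0.39713057, -0.55069802,  0.73417914, -1.14732593],
       [ 0.        ,  0.        ,  0.        ,  1.        ]])}
{'time_s': 0.1, 'joint_positions': array([ 5.61780325e+01,  3.02752099e+01,  8.21484900e+01, -8.89989335e-04,
        6.76894134e+01, -1.02260199e+01]), 'qvel': array([ 0.02459708, -0.20507329, -0.14649319, -0.06604239,  0.05324483,
       -0.03578206]), 'tau': array([-4.35556840e-04, -4.40988743e+01, -1.77149820e+01,  6.34775637e-02,
        5.34046255e-02, -6.94601317e-05]), 'position': array([0.24977106, 0.5722064 , 0.22165573]), 'tcp_rot': array([[-9.16393227e-01,  4.00277744e-01, -1.08692816e-03],
       [ 4.00279079e-01,  9.16391806e-01, -1.64810561e-03],
       [ 3.36352068e-04, -1.94538742e-03, -9.99998051e-01]]), 'force': array([-0.07695681,  1.01508536,  0.34277157]), 'moment': array([ 0.002617  ,  0.01574344, -0.00484966]), 'grasp_force': 0.0, 'opening': 0.9997803244698014}
```

View pics/top0.png

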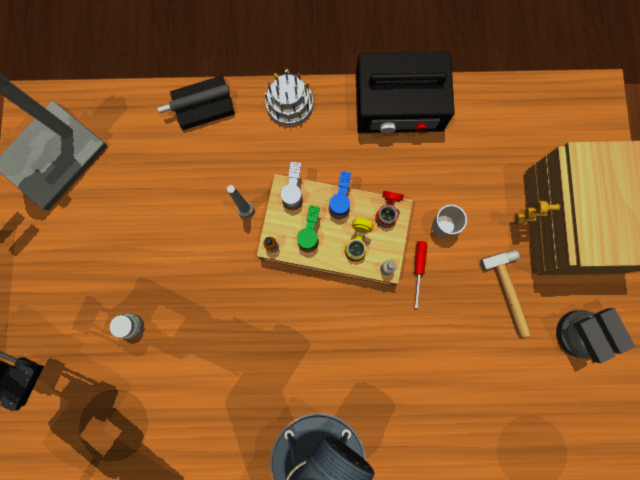

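View pics/side0.png

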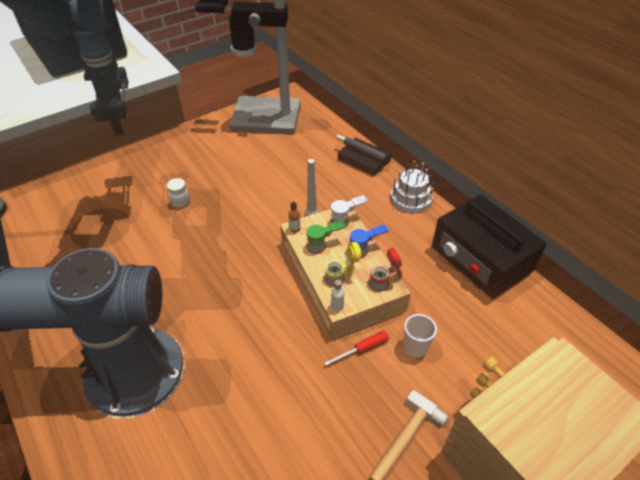

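The top view shows green (308,238) and yellow (356,248) in the front row, and white (291,195), blue (340,204) and red (388,214) in the rear. Oil is at (270,243), flux at (388,267), and red and yellow are open. I'll enlarge the rack area and measure.

```bash
python3 - <<'E'
from h import *
c=capture("top"); im=c["color"]
cv2.imwrite("pics/crop1.png",cv2.resize(im[155:295,245:430],None,fx=4.2,fy=4.2,interpolation=cv2.INTER_CUBIC))
hsv=cv2.cvtColor(im,cv2.COLOR_BGR2HSV)
R={"blue":((105,150,60),(125,255,255)),"green":((50,120,40),(75,255,255)),"yellow":((25,150,120),(34,255,255)),"red":((0,200,60),(4,255,255))}
roi=np.zeros(im.shape[:2],np.uint8); roi[155:295,245:410]=255
for k,(a,b) in R.items():
    m=cv2.inRange(hsv,a,b)&roi
    if k=="red": m|=cv2.inRange(hsv,(174,150,60),(180,255,255))&roi
    n,l,s,ce=cv2.connectedComponentsWithStats(m)
    for i in range(1,n):
        if s[i,4]>15: print(k,s[i],ce[i].round(1),onz(c,*ce[i],.129).round(4))
    if k in("blue","green"):
        d=cv2.distanceTransform(m,cv2.DIST_L2,5); _,v,_,p=cv2.minMaxLoc(d); print(" disc",p,v,onz(c,*p,.129).round(4))
        ys,xs=np.nonzero(m); i=ys.argmin(); print(" tip",xs[ys<=ys.min()+1].mean(),ys.min(),onz(c,xs[ys<=ys.min()+1].mean(),ys.min(),.128).round(4))
for p in [(275,177),(413,199),(259,247)]: print("corner",p,onz(c,*p,.072).round(4))
E
```

```text
blue [330 172  21  43 537] [340.9 195.7] [ 0.5929 -0.0619  0.129 ]
 disc (339, 204) 9.787599563598633 [ 0.5743 -0.0573  0.129 ]
 tip 344.75 172 [ 0.6474 -0.0716  0.128 ]
green [297 205  23  45 563] [308.9 229.7] [0.5178 0.0096 0.129 ]
 disc (307, 238) 10.0 [0.4995 0.0139 0.129 ]
 tip 312.0 205 [0.5733 0.0022 0.128 ]
yellow [354 218  18  12 148] [362.6 222.9] [ 0.5311 -0.1079  0.129 ]
yellow [346 236  20  23  78] [355.3 246.1] [ 0.48   -0.0908  0.129 ]
red [383 192  20  13 152] [392.1 196.8] [ 0.5886 -0.1747  0.129 ]
red [378 215  10  10  17] [381.3 220.4] [ 0.536 -0.149  0.129]
corner (275, 177) [0.6554 0.0895 0.072 ]
corner (413, 199) [ 0.5972 -0.2312  0.072 ]
corner (259, 247) [0.49   0.1261 0.072 ]
```

View pics/crop1.png

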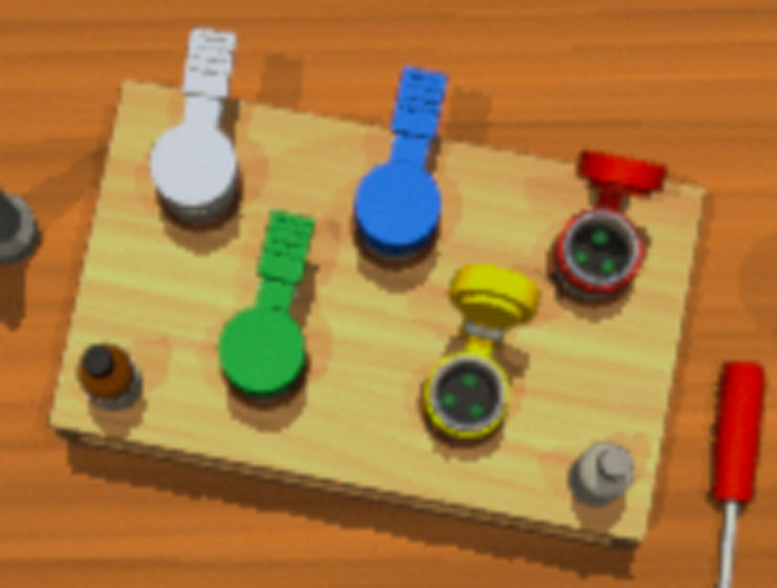

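The crop shows red wide open at about 90–100° and yellow partly open. The rack's yaw is about -10°, and the measured caps match its layout to 5 mm. I'll close the gripper and travel high to a point behind red.

Call:
{"fn": "jog_arm", "kwargs": {
  "delta_pos": [
    [0,0,4],
    [3,-5,6],
    [6,-11,6],
    [9,-17,6],
    [12,-23,6],
    [15,-29,6],
    [18,-35,6],
    [21,-41,6],
    [24,-47,6],
    [27,-53,6],
    [30,-59,6],
    [33,-65,6]
  ],
  "turn": [0,3,6,10,10,10,10,10,10,10,10,10],
  "grip": [1,1,1,1,1,1,1,1,1,1,1,1]
}}

```text
time_s: 1.65
position: [0.5601, -0.0382, 0.2824]
tcp_rot: [[-0.972, 0.235, -0.0], [0.235, 0.972, 0.0], [0.0, 0.0, -1.0]]
force: [0.6, 1.5, 0.1]
opening: 0.008
grasp_force: 0.0
```

```bash
python3 - <<'E'
from h import *
s=read_state(); print(s["time_s"],s["position"],s["tcp_rot"].round(3),s["opening"],s["joint_positions"])
c=capture("wrist"); cv2.imwrite("pics/w1.png",c["color"]); print(c["fovy"],c["camera_from_world"])
for n,p in dict(red=(.557,-.165,.115),yel=(.478,-.095,.115),redH=(.590,-.173,.115)).items(): print(n,proj(c,p))
t=capture("top")
for n,p in dict(red=(598,252),yel=(466,397)).items(): print(n,onz(t,245+p[0]/4.2,155+p[1]/4.2,.115))
E
```

```text
1.65 [ 0.56013362 -0.03820239  0.28238462] [[-0.972  0.235 -0.   ]
 [ 0.235  0.972  0.   ]
 [ 0.     0.    -1.   ]] 0.007638376816792203 [-1.53165009e+01  2.15252585e+01  8.71204658e+01  2.26173604e-02
  7.13684858e+01 -9.17047237e+01]
68.23305940929728 [[ 2.34922587e-01  9.72014059e-01  2.16813171e-04 -9.42543784e-02]
 [-9.31465136e-01  2.25186206e-01 -2.85768917e-01  5.82803645e-01]
 [-2.77820228e-01  6.69316193e-02  9.58298533e-01 -2.90958542e-01]
 [ 0.00000000e+00  0.00000000e+00  0.00000000e+00  1.00000000e+00]]
red (np.float64(196.36711591862502), np.float64(241.1220963221444))
yel (np.float64(240.62936842151078), np.float64(142.6944615005835))
redH (np.float64(199.7896149684069), np.float64(273.3120350548773))
red [ 0.55087678 -0.16462309  0.115     ]
yel [ 0.47453669 -0.09288514  0.115     ]
```

View pics/w1.png

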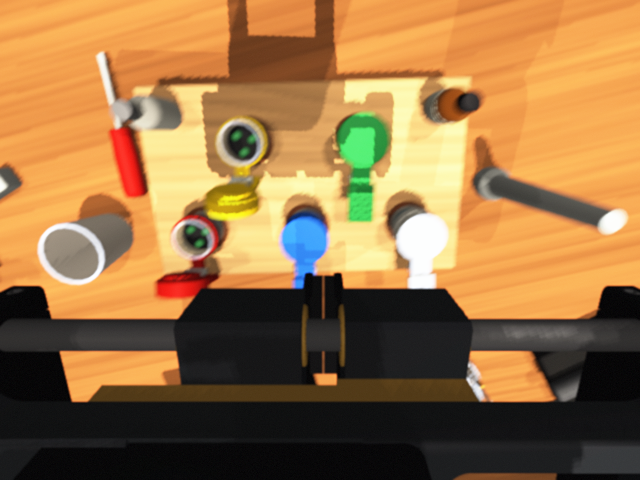

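The wrist view has the red rim at (196,237) and the yellow rim at (242,142), within 4 px of predictions; both caps lean back. I'll continue to a point behind red.

Call:
{"fn": "jog_arm", "kwargs": {
  "delta_pos": [
    [4,-6,0],
    [6,-11,0],
    [6,-11,0],
    [6,-11,0]
  ],
  "turn": [0,0,0,0],
  "grip": [1,1,1,1]
}}

```text
time_s: 2.25
position: [0.6188, -0.1455, 0.2818]
tcp_rot: [[-0.972, 0.235, -0.002], [0.235, 0.972, 0.002], [0.002, 0.001, -1.0]]
force: [-0.3, -0.0, -0.1]
opening: 0.004
grasp_force: 0.0
```

Call:
{"fn": "jog_arm", "kwargs": {
  "delta_pos": [
    [2.2,-4,0],
    [2.2,-4,-4],
    [2.2,-4,-8],
    [2.2,-4,-12],
    [2.2,-4,-13],
    [2.2,-4,-13]
  ],
  "turn": [0,0,0,0,0,0],
  "grip": [1,1,1,1,1,1]
}}

```text
time_s: 3.0
position: [0.6416, -0.185, 0.1529]
tcp_rot: [[-0.972, 0.234, -0.0], [0.234, 0.972, 0.0], [0.001, 0.0, -1.0]]
force: [0.3, -0.2, 0.7]
opening: 0.008
grasp_force: 0.0
```

Call:
{"fn": "jog_arm", "kwargs": {
  "delta_pos": [
    [-0.7,0.2,0],
    [-1.4,0.35,0],
    [-2.1,0.5,0],
    [-2.8,0.7,0],
    [-3.5,0.9,0],
    [-4.2,1.05,0],
    [-4.9,1.2,0],
    [-5.6,1.4,0],
    [-5.6,1.4,0]
  ],
  "turn": [0,0,0,0,0,0,0,0,0],
  "grip": [1,1,1,1,1,1,1,1,1]
}}

```text
time_s: 4.12
position: [0.5848, -0.1722, 0.1526]
tcp_rot: [[-0.972, 0.235, -0.001], [0.235, 0.972, 0.0], [0.001, -0.0, -1.0]]
force: [0.8, 0.4, 0.9]
opening: 0.008
grasp_force: 0.2
```

```bash
python3 - <<'E'
from h import *
a=capture("side")["color"][200:320,270:430]; b=capture("top")["color"][155:295,245:430]
o=np.hstack([cv2.resize(a,(400,300),interpolation=2),cv2.resize(b,(396,300),interpolation=2)]); cv2.imwrite("pics/s2.png",o)
E
```

```text
(no output)
```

View pics/s2.png

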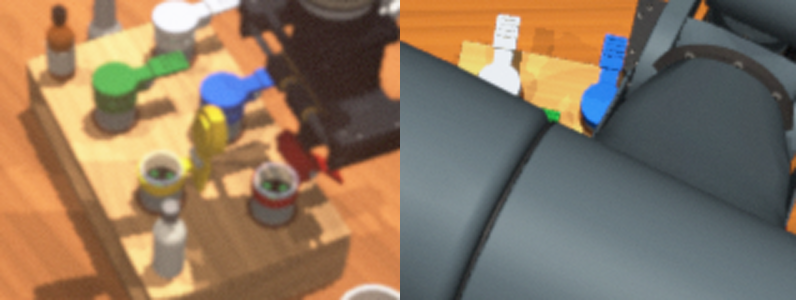

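Call:
{"fn": "jog_arm", "kwargs": {
  "delta_pos": [
    [-0.7,0.2,-0.2],
    [-1.4,0.35,-0.4],
    [-2.1,0.5,-0.6],
    [-2.8,0.7,-0.9],
    [-3.3,0.8,-1.3],
    [-3.5,0.85,-1.7],
    [-3.5,0.85,-2.1],
    [-3.4,0.8,-2.4],
    [-3.4,0.8,-2.6],
    [-3.4,0.8,-2.7],
    [-3.4,0.8,-2.7]
  ],
  "turn": [0,0,0,0,0,0,0,0,0,0,0],
  "grip": [1,1,1,1,1,1,1,1,1,1,1]
}}

```text
time_s: 5.6
position: [0.5497, -0.1634, 0.1287]
tcp_rot: [[-0.972, 0.234, -0.004], [0.234, 0.972, 0.001], [0.004, 0.0, -1.0]]
force: [-9.4, 2.8, 25.0]
opening: 0.001
grasp_force: 12.3
```

Red stopped at z = 0.1287 with 25 N on it, which matches the shut height. Next is yellow.

Call:
{"fn": "jog_arm", "kwargs": {
  "delta_pos": [
    [0,0,3],
    [0,0,7],
    [0,0,10],
    [0,0,10],
    [0.6,2.5,10],
    [1.2,5,10],
    [1.2,5,10],
    [1.2,5,7],
    [1.2,5,4],
    [1.2,5,2.6],
    [1.2,5,2.6]
  ],
  "turn": [0,0,0,0,0,0,0,0,0,0,0],
  "grip": [1,1,1,1,1,1,1,1,1,1,1]
}}

```text
time_s: 6.98
position: [0.5628, -0.1145, 0.1501]
tcp_rot: [[-0.972, 0.236, -0.003], [0.236, 0.972, 0.001], [0.003, 0.0, -1.0]]
force: [-0.3, 0.5, -0.2]
opening: 0.005
grasp_force: 0.0
```

Call:
{"fn": "jog_arm", "kwargs": {
  "delta_pos": [
    [-0.7,0.2,0],
    [-1.4,0.35,0],
    [-2.1,0.5,0],
    [-2.8,0.7,0],
    [-3.5,0.9,0],
    [-4.2,1.05,0],
    [-4.9,1.2,0],
    [-5.4,1.3,0],
    [-5.4,1.3,0]
  ],
  "turn": [0,0,0,0,0,0,0,0,0],
  "grip": [1,1,1,1,1,1,1,1,1]
}}

```text
time_s: 8.1
position: [0.5082, -0.1008, 0.151]
tcp_rot: [[-0.972, 0.235, -0.003], [0.235, 0.972, 0.001], [0.003, 0.0, -1.0]]
force: [1.0, 0.5, 0.1]
opening: 0.006
grasp_force: 0.2
```

Call:
{"fn": "jog_arm", "kwargs": {
  "delta_pos": [
    [-0.7,0.2,-0.2],
    [-1.4,0.35,-0.4],
    [-2.1,0.5,-0.6],
    [-2.8,0.7,-0.9],
    [-3.2,0.8,-1.2],
    [-3.4,0.85,-1.6],
    [-3.4,0.85,-2.0],
    [-3.3,0.8,-2.3],
    [-3.3,0.8,-2.5],
    [-3.3,0.8,-2.6],
    [-3.3,0.8,-2.6]
  ],
  "turn": [0,0,0,0,0,0,0,0,0,0,0],
  "grip": [1,1,1,1,1,1,1,1,1,1,1]
}}

```text
time_s: 9.48
position: [0.4745, -0.0924, 0.1284]
tcp_rot: [[-0.972, 0.234, -0.004], [0.234, 0.972, 0.001], [0.004, 0.0, -1.0]]
force: [-10.4, 2.9, 31.7]
opening: 0.007
grasp_force: 16.2
```

Call:
{"fn": "jog_arm", "kwargs": {
  "delta_pos": [
    [0,0,3],
    [0,0,7],
    [0,0,12],
    [0,0,14],
    [-4,4,14],
    [-6,8,14],
    [-6,14,14],
    [-6,20,14],
    [-6,26,14],
    [-6,30,14],
    [-6,30,14]
  ],
  "turn": [0,0,0,0,0,0,0,0,0,0,0],
  "grip": [1,1,1,1,1,1,1,1,1,1,1]
}}

```text
time_s: 10.85
position: [0.4165, 0.2091, 0.2652]
tcp_rot: [[-0.973, 0.23, 0.0], [0.23, 0.973, 0.0], [-0.0, 0.0, -1.0]]
force: [0.0, -1.5, 0.1]
opening: 0.004
grasp_force: 0.0
```

```bash
python3 - <<'E'
from h import *
C=capture("side");T=capture("top")
a=C["color"][190:330,260:440]; b=T["color"][155:295,245:430]
o=np.hstack([cv2.resize(a,(400,311),interpolation=2),cv2.resize(b,(400,311),interpolation=2)]); cv2.imwrite("pics/s3.png",o)
im=T["color"];hsv=cv2.cvtColor(im,cv2.COLOR_BGR2HSV)
roi=np.zeros(im.shape[:2],np.uint8); roi[155:295,245:410]=255
for k,(lo,hi) in {"blue":((105,150,60),(125,255,255)),"yellow":((25,150,120),(34,255,255)),"red":((0,200,60),(4,255,255))}.items():
    m=cv2.inRange(hsv,lo,hi)&roi
    if k=="red": m|=cv2.inRange(hsv,(174,150,60),(180,255,255))&roi
    d=cv2.distanceTransform(m,cv2.DIST_L2,5); _,v,_,p=cv2.minMaxLoc(d); ys,xs=np.nonzero(m)
    print(k,onz(T,*p,.129).round(4),v,onz(T,xs[ys<=ys.min()+2].mean(),ys.min(),.128).round(4))
E
```

```text
blue [ 0.5743 -0.0573  0.129 ] 9.787599563598633 [ 0.6474 -0.0722  0.128 ]
yellow [ 0.478  -0.0922  0.129 ] 10.187599182128906 [ 0.5512 -0.1086  0.128 ]
red [ 0.5523 -0.1643  0.129 ] 9.787599563598633 [ 0.6249 -0.1793  0.128 ]
```

View pics/s3.png

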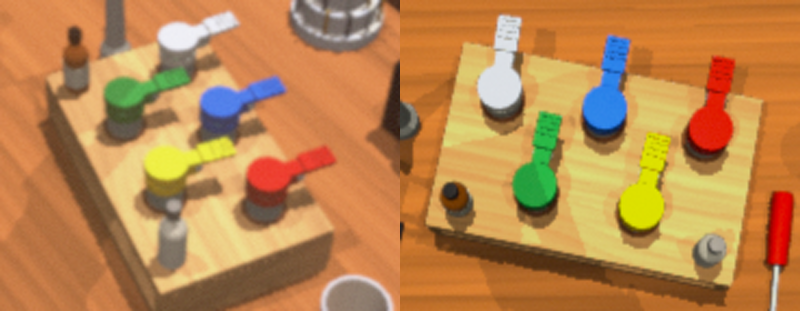

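Both pictures show red and yellow flat on their rims and everything else in place. Now for the blue paddle.

Call:
{"fn": "jog_arm", "kwargs": {
  "delta_pos": [
    [3,-4,0],
    [7,-9,0],
    [11,-14,0],
    [15,-19,0],
    [19,-24,0],
    [22.4,-28,0],
    [22.4,-28,0],
    [22.4,-28,-5],
    [22.4,-28,-10],
    [22.4,-28,-12],
    [22.4,-28,-12]
  ],
  "turn": [2,2,2,2,2,2,2,2,2,2,2],
  "grip": [1,1,1,1,1,1,1,1,1,1,1]
}}

```text
time_s: 12.32
position: [0.638, -0.0734, 0.1434]
tcp_rot: [[-0.979, 0.202, -0.006], [0.202, 0.979, 0.002], [0.006, 0.0, -1.0]]
force: [-0.2, 0.2, 0.8]
opening: 0.01
grasp_force: 0.0
```

Call:
{"fn": "jog_arm", "kwargs": {
  "delta_pos": [
    [0.1,0.2,-0.8],
    [0.1,0.2,-1.4],
    [0.1,0.2,-2.0],
    [0.1,0.2,-2.6],
    [0.1,0.2,-3.2],
    [0.1,0.2,-3.8],
    [0.1,0.2,-4.4],
    [0.1,0.2,-4.7],
    [0.1,0.2,-4.7]
  ],
  "turn": [0,0,0,0,0,0,0,0,0],
  "grip": [1,1,1,1,1,1,1,1,1]
}}

```text
time_s: 13.45
position: [0.6402, -0.0709, 0.0976]
tcp_rot: [[-0.98, 0.201, -0.003], [0.201, 0.98, 0.001], [0.004, 0.0, -1.0]]
force: [0.7, 0.9, 0.1]
opening: 0.005
grasp_force: 0.4
```

Call:
{"fn": "jog_arm", "kwargs": {
  "delta_pos": [
    [0,0,4],
    [0,0,9],
    [0,0,14],
    [0,0,15],
    [-5,1,15],
    [-10.6,2.2,15],
    [-10.6,2.2,15],
    [-10.6,2.2,15],
    [-10.6,2.2,10],
    [-10.6,2.2,5],
    [-10.6,2.2,4.5],
    [-10.6,2.2,4.5]
  ],
  "turn": [0,0,0,0,0,0,0,0,0,0,0,0],
  "grip": [1,1,1,1,1,1,1,1,1,1,1,1]
}}

```text
time_s: 14.95
position: [0.5371, -0.0497, 0.1438]
tcp_rot: [[-0.98, 0.201, 0.001], [0.201, 0.98, -0.0], [-0.001, -0.0, -1.0]]
force: [0.3, 0.7, 0.8]
opening: 0.005
grasp_force: 0.0
```

```bash
python3 - <<'E'
from h import *
a=capture("side")["color"][190:330,260:440]; b=capture("wrist")["color"]
o=np.hstack([cv2.resize(a,(400,311),interpolation=2),cv2.resize(b,(400,311))]); cv2.imwrite("pics/s4.png",o)
E
```

```text
(no output)
```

View pics/s4.png

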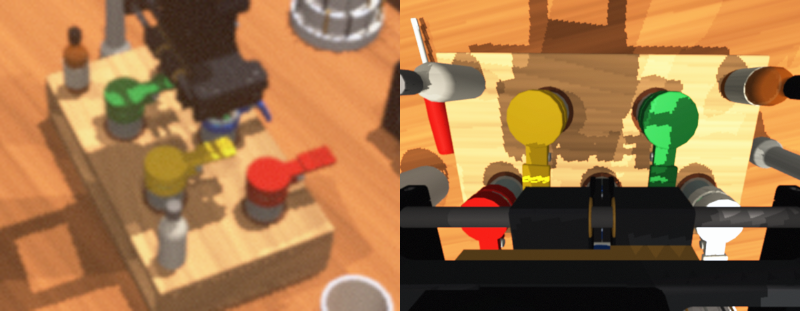

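Blue's paddle now points down (about (262,112) in the side crop) and its rim shows, so the cap is well tipped. I'll push it back from the inner side.

Call:
{"fn": "jog_arm", "kwargs": {
  "delta_pos": [
    [0.8,-0.15,0],
    [1.6,-0.3,0],
    [2.4,-0.5,0],
    [3.2,-0.65,0],
    [4.0,-0.8,0],
    [4.8,-1.0,0],
    [5.6,-1.15,0],
    [6.3,-1.3,0],
    [7.0,-1.4,0],
    [7.1,-1.45,0],
    [7.1,-1.45,0]
  ],
  "turn": [0,0,0,0,0,0,0,0,0,0,0],
  "grip": [1,1,1,1,1,1,1,1,1,1,1]
}}

```text
time_s: 16.42
position: [0.6063, -0.0636, 0.1432]
tcp_rot: [[-0.98, 0.201, -0.001], [0.201, 0.98, 0.0], [0.001, 0.0, -1.0]]
force: [-1.2, 0.7, -0.8]
opening: 0.003
grasp_force: 0.8
```

Call:
{"fn": "jog_arm", "kwargs": {
  "delta_pos": [
    [-1.5,0.3,0],
    [-3,0.6,0],
    [-3,0.6,4],
    [-3,0.6,9],
    [-3,0.6,12],
    [-6,4,12],
    [-10,9,12],
    [-14,14,12],
    [-17,20,12],
    [-17,26,12],
    [-17,28,12],
    [-17,28,12]
  ],
  "turn": [0,0,0,0,0,0,0,0,0,0,0,0],
  "grip": [1,1,1,1,1,1,1,1,1,1,1,1]
}}

```text
time_s: 17.92
position: [0.4373, 0.2181, 0.2643]
tcp_rot: [[-0.98, 0.197, 0.004], [0.197, 0.98, 0.001], [-0.003, 0.002, -1.0]]
force: [0.5, 0.0, -0.4]
opening: 0.003
grasp_force: 0.0
```

```bash
python3 - <<'E'
from h import *
C=capture("side");T=capture("top")
a=C["color"][190:330,260:440]; b=T["color"][155:295,245:430]
o=np.hstack([cv2.resize(a,(400,311),interpolation=2),cv2.resize(b,(400,311),interpolation=2)]); cv2.imwrite("pics/s5.png",o)
M=[]
for n,c in(("side",C),("top",T)):
    m=cv2.inRange(cv2.cvtColor(c["color"],cv2.COLOR_BGR2HSV),(105,150,60),(125,255,255)); r=m*0; r[155:330,245:440]=1; m*=r
    ys,xs=np.nonzero(m); print(n,xs.min(),xs.max(),ys.min(),ys.max())
H=np.array([.6075,-.064,.115]);u=np.array([.98,-.2,0]);z=np.array([0,0,1])
for a in(80,90,100,110):
    a=np.radians(a); w=-np.cos(a)*u+np.sin(a)*z; nrm=np.sin(a)*u+np.cos(a)*z
    print(round(np.degrees(a)),[np.round(proj(c,H+.057*w+k*nrm)) for c in(T,C) for k in(0,.014)])
E
```

```text
side 368 384 217 238
top 330 353 171 215
80 [array([342., 188.]), array([343., 182.]), array([367., 220.]), array([373., 218.])]
90 [array([342., 184.]), array([344., 178.]), array([371., 219.]), array([376., 217.])]
100 [array([343., 180.]), array([344., 174.]), array([375., 218.]), array([380., 217.])]
110 [array([344., 176.]), array([345., 171.]), array([378., 217.]), array([383., 217.])]
```

View pics/s5.png

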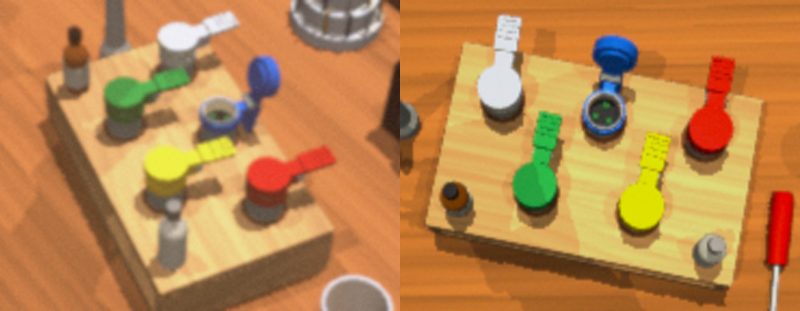

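Blue's top edge is at row 171 in the top view, which puts the cap at about 110°, past upright. All the other caps are shut, nothing else has moved, and the arm is clear.

```bash
python3 -c "
from rig import *
print(hand_in())"
```

```text
the job is handed in; nothing more can be done
None
```

The job is handed in at about 18 s: red and yellow were pressed shut first, then blue was opened to about 110°, with green and white still shut and the things around the rack undisturbed in the final pictures.

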